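# Wedge the tilt meter tight in its calibration cradle

### The job

The tilt meter has to be locked in its cradle before it can be calibrated. Take the wedge with the orange grip out of the rack, stand it thin end down in the open gap between the meter and the cradle's sloping cheek, square to the gap and in the middle of it, and press it down firmly until the meter has slid hard against its stop and the wedge is jammed tight. Let go of it, leaving it upright.

Things in the scene. Friction and masses are not known exactly. Their poses are not given: they have to be found in the camera images.
- wedge_orange_mid (a point): Mid-height centre of the loose wedge, 90 g, 105 mm tall: pale wood blade (lower 70 mm), orange grip (top 35 mm); z up. 40 mm wide along x over its full height: pinch the grip across these flat sides. Along y, the blade tapers evenly on both faces from 36 mm thick at its top to 8 mm at the thin end, 52.5 mm below this point; grip 30 mm thick. Same either way round.
- rack: Fixed grey wedge rack, 70 x 220 (along y) x 48 mm high; origin at the centre of its underside on the table. Three slots 75 mm apart along y, 40 mm deep, loose fit, hold upright wedges of one height, thin end down, 8 mm above the table: one orange, and thinner blue and white ones not wanted, in any order, their x axes along the rack's. Lift 45 mm to clear it.
- gap (a point): Top of the wedge gap on the fixed cradle, 70 mm above the table; z up, y towards the stop. Top edges: aluminium cheek at y = -14 mm, meter at y = 14 mm less meter (m); 70 mm long along x. Faces slope like the wedge for 35 mm down, then upright; floor 60 mm down. When tight, wedge x lies along this x, its centre at x = y = 0 and 2.5 mm above this point; the grip stays clear above.
- meter (a joint): How far the grey tilt meter (105 x 76 x 58 mm, display on top) stands off its stop, m: 0 is against the stop, at most 0.009, away from the stop (to the cheek). It rides on rails in the cradle and stays where left; about 2 N slides it. Pressing the wedge down with 3 to 10 N drives it home; then the force rises steeply, and 12 to 20 N jams the wedge, held by friction.
Mind the look-alikes: they are no part of the job. Leave any pink or purple look-alike of the part that bears wedge_orange_mid alone. Leave any yellow look-alike of the part that bears gap alone.

How it is judged (in metres and radians):
At the end, for the whole second after the job is handed in: Meter within 2 mm of its stop; orange wedge at rest in the gap, its centre within 15 mm of the gap's middle from above and at most 9 mm above the gap's top edge, upright and square to the gap within 10 degrees, still bearing on the meter with over 1 N after it is let go (value of joint meter below 0.002 m and horizontal distance between wedge_orange_mid and gap below 0.015 m and z of wedge_orange_mid in the frame of gap below 0.009 m and angle between wedge_orange_mid's own z axis and vertical below 0.175 rad and angle between the x axis of wedge_orange_mid and the x axis of gap, either way round below 0.175 rad and contact force between wedge_orange and meter above 1 N and linear speed of wedge_orange below 0.01 m/s); the robot touches nothing.
It also fails if it takes over 45 s, if anything falls off the work surface, if the arm or the gripper's body presses on something with over 40 N, if the wrist force passes 120 N, or if a joint passes its speed limit or range.

### The arm

A 6-joint arm with a two-finger parallel gripper is mounted at the origin on the work surface. World frame = base frame: x ahead of the robot, y to its left, z up, the work surface at z = 0. Lengths are in mm, angles in degrees, forces in N, time in s.
With the tool pointing down it reaches from about 300 to 850 mm from the base axis. Payload 4.2 kg.
Tool frame: the origin (TCP) lies at the very end of the fingers, on their centre line; the grasp point (between the pads) lies 19 mm behind it; z points along the fingers, y is the direction in which the jaws open and shut (so a half turn about z gives the same grasp; the last joint's range is limited). The gripper opens to 91 mm and grips with 3 to 60 N. Pads are 32 mm wide; open, the fingers measure 118 mm over their backs; the gripper's body (76 mm by 178 mm) begins 60 mm behind the grasp point.
Start: joints at [69.844, 18.312, 89.639, -0, 72.044, -1.146], TCP at [187.306, 543.654, 213.976] pointing down, gripper open.
Joint ranges: [-177.97, 177.97], [-48.28, 115.42], [12.27, 149.76], [-77.06, 257.06], [2.81, 150.46], [-146.56, 146.56]. Speed limits (degrees/s): [147.25, 147.25, 180, 180, 180, 180].

### API

Orientations are given as [roll, pitch, yaw] about the fixed x, y, z axes, in that order (R = Rz(yaw) Ry(pitch) Rx(roll)).
In Python, from workcell import env gives the robot as it stands. The module is installed in compiled form; this text tells all that it offers.
- The arm moves only by the tool arm_command, never from a script. Its argument "targets" is a list of rows, each a list of 5 numbers: the closure, from 0 (fully open) to 1 (shut), then the shift along the tool's x, y, z each as a share of 50 cm, from -1 to 1, then the turn about the tool's z as a share of pi/4 rad, from -1 to 1. A call has 1 to 8 rows; each row is the pose to reach, as a shift and turn from the pose measured when the call began, along the tool's axes at that moment; what a row does not reach only later rows make up. A row lasts 1/12 s, in which the tool goes at most 41.7 mm and 7.16 degrees, less where a joint would pass 70% of its speed; a pose out of reach is approached as far as the arm can. A call with a number of a shift or a turn outside -1 to 1 is refused whole. A call with a gripper value outside its range is refused whole. The fingers move at their own pace and stop on an object; "squeeze" is the grip in N (left out, the last holds). Time passes only in rows, so rows that repeat a pose let the fingers close. It gives the time, the measured TCP pose, the force and the opening at its end, in the units of the state.
- env.state(): the state, without advancing time (a new reading comes with each control period).
- env.grab_frame(name): name is "scene" or "top"; returns the picture (480x640x3 uint8, red, green, blue); there is no depth.
- env.camera_params(name): a dict with "camera_matrix" (3x3 intrinsics, pixels), "R" (3x3) and "t" (3): a world point X has camera coordinates R X + t. Camera axes: x right, y down, z forward; pixel columns grow to the right and rows downward; lengths in mm; the calibration is good to about 2 mm. A picture is of the moment at which its call begins. camera_params takes no time and is no camera call.
- env.job_done(): hands the job in, once; it reports no verdict.
The state is a dict: "time_s": time; "qpos": joint angles; "qvel": joint speeds; "effort": joint torques, N m; "ee_pos": TCP position; "ee_rot": TCP orientation; "force": force on the tool from outside, world axes, zero at the start; "torque": the same for the moment, N m; "gripper_width": finger opening in mm.
Only numpy, scipy, OpenCV 4.12 (cv2) and the standard library are available. Lean on these libraries where they do the work, as an engineer would, in place of code of your own. Each camera call takes 0.05 s, during which the arm holds its last target.

## Working session

There is one attempt and no reset: what is moved stays moved. The work goes in short steps, Python scripts to look and compute and a tool call to move; the robot and the scene stay as the last step left them, time stands still between calls to the robot, and variables do not carry over. Pictures are saved under pics/ and viewed, and the job is handed in when it is done.

Besides the shell and the picture viewer there is one more tool, called after "Request:" as name(argument=value, ...), one argument or row to a line, values as JSON. arm_command: Moves the arm, as the interface text tells. Shift numbers are shares of 50 cm and turn numbers shares of pi/4 rad, none past 1 either way. Its arguments: {"type":"object","properties":{"targets":{"type":"array"},"squeeze":{"type":"number"}},"required":["targets"]}

```bash
mkdir -p pics
python3 - <<'E'
from workcell import env
import cv2
print(env.state())
for n in("scene","top"):
    f=env.grab_frame(n); cv2.imwrite(f"pics/{n}0.png",f[:,:,::-1]); p=env.camera_params(n); print(n,p)
    print(-p["R"].T@p["t"])
E
```

```text
{'time_s': 0.0, 'qpos': array([ 6.98434559e+01,  1.83505065e+01,  8.97074952e+01, -7.96460855e-04,
        7.20454022e+01, -1.14662679e+00]), 'qvel': array([-0.02598762, -0.04726109,  0.0823103 , -0.10786142,  0.04045978,
       -0.0084573 ]), 'effort': array([ 7.43397268e-04, -4.12468171e+01, -2.31972420e+01,  7.28366082e-02,
        4.58552514e-02, -1.50916958e-04]), 'ee_pos': array([187.12459493, 543.14301854, 213.12429869]), 'ee_rot': array([-1.79896602e+02, -1.31214268e-03,  1.60990328e+02]), 'force': array([-0.38689305, -0.30431884, -0.85257327]), 'torque': array([ 0.04172713, -0.07572119,  0.03565978]), 'gripper_width': 91.1320522807212}
scene {'camera_matrix': array([[608.92270416,   0.        , 316.40236053],
       [  0.        , 608.92270416, 239.17227098],
       [  0.        ,   0.        ,   1.        ]]), 'R': array([[ 0.38708965,  0.92203917,  0.00231984],
       [ 0.46781525, -0.19422843, -0.86222051],
       [-0.7945505 ,  0.33484189, -0.5065278 ]]), 't': array([-237.55460907, -167.72607511, 1565.99135391])}
[1414.67895793 -337.90202536  649.15238297]
top {'camera_matrix': array([[566.60705505,   0.        , 326.50567869],
       [  0.        , 566.60705505, 240.522759  ],
       [  0.        ,   0.        ,   1.        ]]), 'R': array([[ 0.01406811, -0.99971765,  0.0191495 ],
       [-0.98105019, -0.01750158, -0.19296172],
       [ 0.19324238, -0.01607202, -0.9810194 ]]), 't': array([ -10.21123834,  536.93164094, 1114.76044573])}
[ 311.48157256   17.10524701 1197.40442135]
```

View pics/scene0.png

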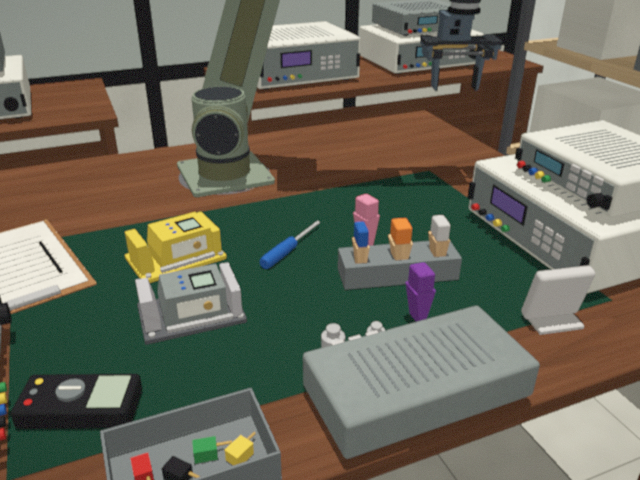

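View pics/top0.png

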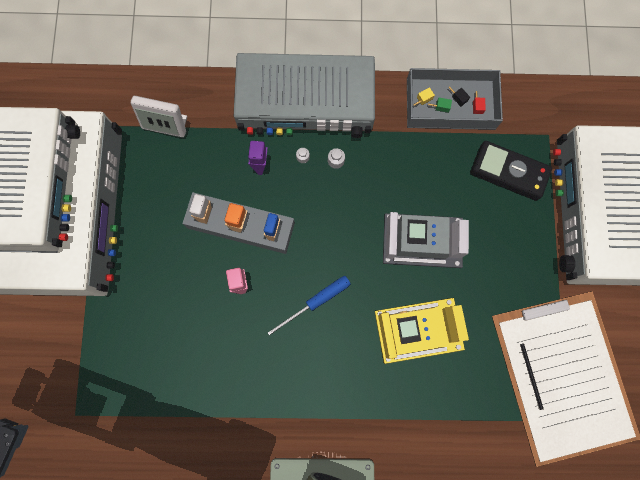

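The rack is at top view (238,222) with the orange grip in its middle slot at (235,216). The grey cradle is at (427,240) and the yellow look-alike at (422,330). I'll zoom in next.

Run:
```python
import cv2,numpy as np
a=cv2.imread("pics/top0.png"); s=cv2.imread("pics/scene0.png")
c=cv2.resize(a[200:280,375:480],None,fx=7,fy=7,interpolation=cv2.INTER_CUBIC);cv2.imwrite("pics/z1.png",c)
c=cv2.resize(s[250:345,125:255],None,fx=6,fy=6,interpolation=cv2.INTER_CUBIC);cv2.imwrite("pics/z2.png",c)
c=cv2.resize(a[180:260,175:305],None,fx=6,fy=6,interpolation=cv2.INTER_CUBIC);cv2.imwrite("pics/z3.png",c)
```

```text
(no output)
```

View pics/z1.png

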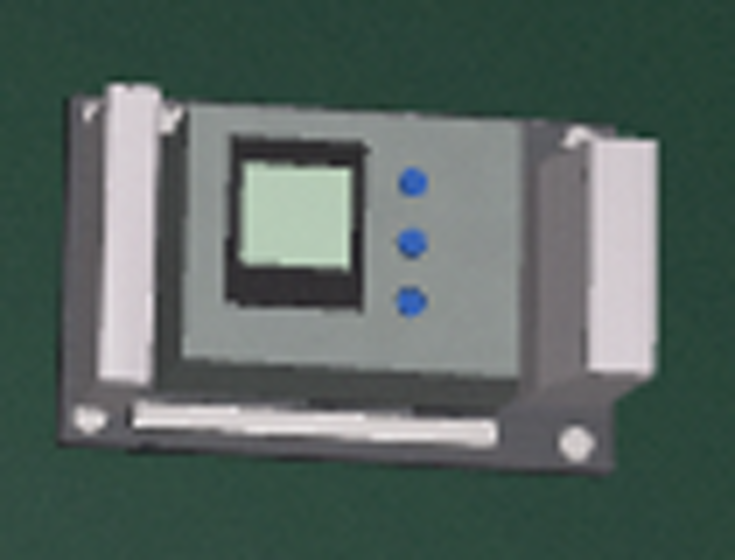

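View pics/z2.png

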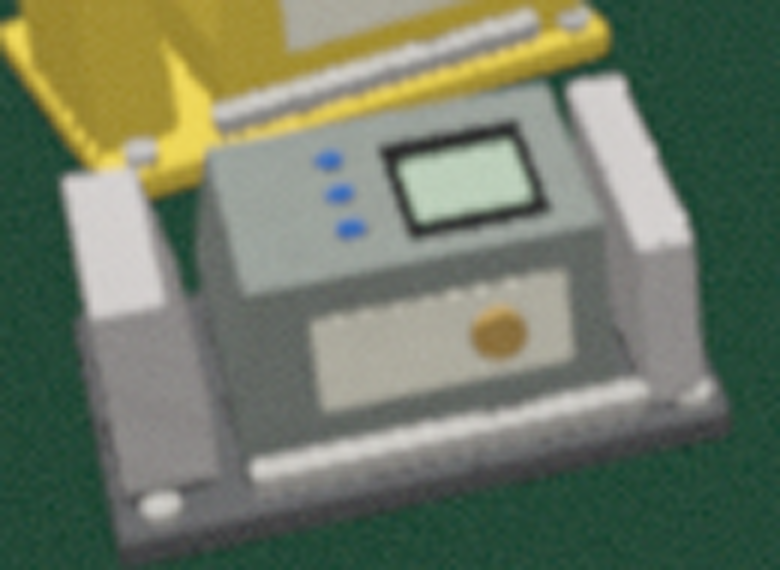

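View pics/z3.png

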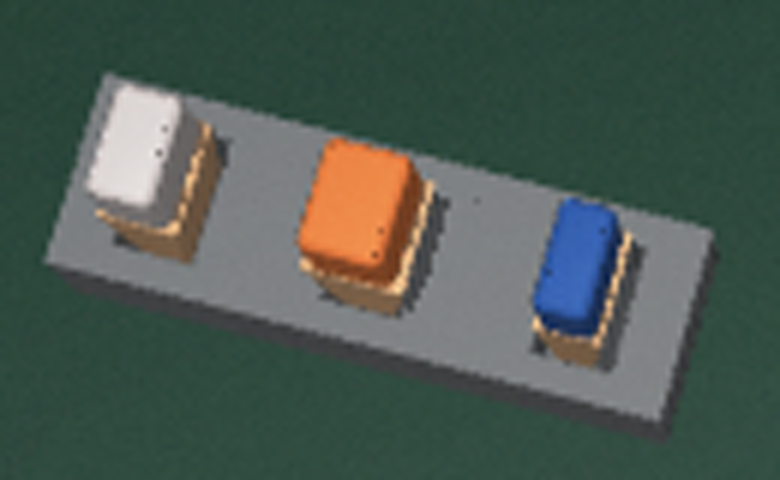

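```bash
cat > h.py <<'E'
import cv2,numpy as np
from workcell import env
def ray(n,uv,z):
    p=env.camera_params(n);K=p["camera_matrix"];R=p["R"];t=p["t"]
    uv=np.atleast_2d(np.array(uv,float));d=np.c_[uv,np.ones(len(uv))]@np.linalg.inv(K).T@R
    c=-R.T@t; return c+d*((z-c[2])/d[:,2])[:,None]
def proj(n,X):
    p=env.camera_params(n);c=np.atleast_2d(X)@p["R"].T+p["t"];q=c@p["camera_matrix"].T;return q[:,:2]/q[:,2:]
def blob(mask,near):
    cs,_=cv2.findContours(mask.astype(np.uint8)*255,cv2.RETR_EXTERNAL,cv2.CHAIN_APPROX_NONE)
    cs=[c for c in cs if cv2.contourArea(c)>40]
    return min(cs,key=lambda c:np.hypot(*(c[:,0].mean(0)-near)))[:,0]
def rect(n,c,z,name):
    P=ray(n,c,z)[:,:2].astype(np.float32); r=cv2.minAreaRect(P); print(name,z,"ctr",np.round(r[0],1),"size",np.round(r[1],1),"ang",round(r[2],1)); return r
E
python3 - <<'E'
from h import *
a=cv2.imread("pics/top0.png"); hsv=cv2.cvtColor(a,cv2.COLOR_BGR2HSV); H,S,V=cv2.split(hsv)
def pr(u,v): return hsv[v,u]
for n,u,v in [("rack",250,215),("rackside",230,243),("otop",233,212),("oside",243,220),("cheek",464,235),("cheekslope",455,235),("meter",405,220),("meterdark",420,254),("stop",393,232),("base",386,250)]: print(n,pr(u,v))
E
```

```text
rack [108  10 133]
rackside [79 99 75]
otop [ 12 180 237]
oside [ 14 104 133]
cheek [165  10 210]
cheekslope [156  11 117]
meter [ 80  10 148]
meterdark [75  7 71]
stop [159   8 213]
base [170   8  94]
```

```bash
cat >> h.py <<'E'
def up(img,k=4): return cv2.resize(img,None,fx=k,fy=k,interpolation=cv2.INTER_CUBIC)
def upblob(mask,near,k=4):
    c=blob(mask,np.array(near)*k); return (c+0.5)/k-0.5
E
python3 - <<'E'
from h import *
a=up(cv2.imread("pics/top0.png")); H,S,V=cv2.split(cv2.cvtColor(a,cv2.COLOR_BGR2HSV).astype(int))
V=cv2.GaussianBlur(V.astype(np.float32),(0,0),1.5)
lo=S<60
ms={"orange":((H>5)&(H<20)&(S>150)&(V>185),(235,215),113),
"cheek":(lo&(V>165),(464,237),70),"stop":(lo&(V>165),(393,232),70),
"cheek65":(lo&(V>165),(464,237),66),
"meter":(lo&(V>112)&(V<172),(425,235),70),
"rack":(lo&(V>95),(238,225),48)}
vis=a.copy()
for n,(m,p,z) in ms.items():
    m=cv2.morphologyEx(m.astype(np.uint8),cv2.MORPH_OPEN,np.ones((9,9)))
    c=upblob(m,p); r=rect("top",c,z,n)
    q=cv2.approxPolyDP(cv2.convexHull(c.astype(np.float32)),1.5,True)[:,0]
    print("   ",np.round(ray("top",q,z)[:,:2],1).tolist())
    cv2.polylines(vis,[((c+.5)*4-.5).astype(np.int32)],True,(0,0,255),1)
cv2.imwrite("pics/v1.png",np.hstack([vis[720:1040,700:1200],np.zeros((320,0,3),np.uint8)]));cv2.imwrite("pics/v2.png",vis[800:1120,1500:1920])
E
```

```text
orange 113 ctr [576.4 182.8] size [28.1 38.4] ang 75.4
    [[596.3, 190.2], [591.1, 166.4], [556.1, 175.7], [561.7, 198.9]]
cheek 70 ctr [ 547.8 -280.6] size [18.4 69. ] ang 88.0
    [[582.1, -273.0], [581.4, -291.0], [513.6, -287.1], [514.9, -270.3]]
stop 70 ctr [ 552.1 -136.9] size [18.9 87.6] ang 84.3
    [[595.5, -143.0], [584.0, -149.5], [509.5, -141.6], [508.8, -129.5], [594.8, -131.7]]
cheek65 66 ctr [ 548.6 -281.7] size [18.5 69.3] ang 88.0
    [[583.1, -274.0], [582.4, -292.1], [514.3, -288.2], [515.6, -271.4]]
meter 70 ctr [ 551.2 -202.3] size [98.4 76.1] ang 87.8
    [[590.5, -155.3], [587.0, -251.5], [512.4, -249.4], [515.9, -152.4]]
rack 48 ctr [577.1 183.1] size [220.8  71.2] ang 76.3
    [[635.0, 282.0], [585.2, 69.5], [518.3, 84.2], [568.7, 297.1]]
```

View pics/v1.png

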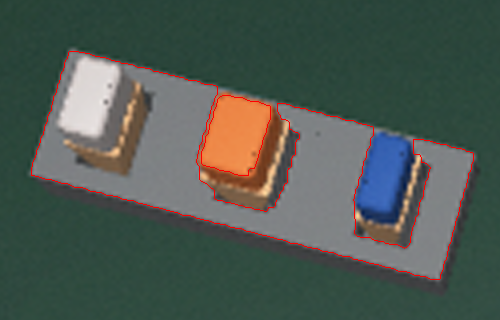

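View pics/v2.png

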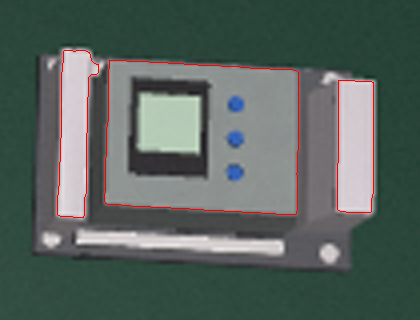

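Run:
```python
from h import *
k=5;a=up(cv2.imread("pics/scene0.png"),k)
H,S,V=cv2.split(cv2.cvtColor(a,cv2.COLOR_BGR2HSV).astype(int));V=cv2.GaussianBlur(V.astype(np.float32),(0,0),1.5)
ms={"cheek":((S<60)&(V>178),(143,282),70),"stop":((S<60)&(V>178),(230,277),70),"meter":((S<60)&(V>120)&(V<178),(190,283),70),"orange":((H>5)&(H<20)&(S>150)&(V>215),(400,226),113),"rack":((S<60)&(V>110)&(V<178),(420,262),48)}
for n,(m,p,z) in ms.items():
    m=cv2.morphologyEx(m.astype(np.uint8),cv2.MORPH_OPEN,np.ones((9,9)))
    c=upblob(m,p,k); rect("scene",c,z,n)
    q=cv2.approxPolyDP(cv2.convexHull(c.astype(np.float32)),1.5,True)[:,0]
    print("   ",np.round(ray("scene",q,z)[:,:2],1).tolist())
    cv2.polylines(a,[((c+.5)*k-.5).astype(np.int32)],True,(0,0,255),1)
cv2.imwrite("pics/v3.png",cv2.resize(a[1250:1700,625:1275],None,fx=1,fy=1));cv2.imwrite("pics/v4.png",a[1000:1450,1650:2350])
```

```text
cheek 70 ctr [ 548.  -280.8] size [19.4 70.7] ang 87.1
    [[514.8, -269.4], [581.3, -273.4], [581.5, -291.1], [514.1, -288.3]]
stop 70 ctr [ 564.4 -140. ] size [15.2 89.1] ang 87.6
    [[520.4, -143.4], [523.5, -130.9], [608.7, -136.8], [605.4, -149.1]]
meter 70 ctr [ 493.9 -195.5] size [ 9.2 98.1] ang 10.2
    [[483.4, -147.5], [491.7, -161.0], [503.6, -243.5], [497.9, -242.5]]
orange 113 ctr [580.9 181. ] size [26.9 39.3] ang 74.8
    [[600.9, 187.4], [595.3, 164.4], [562.0, 173.9], [566.4, 196.6]]
rack 48 ctr [579.  182.5] size [221.4  75.1] ang 76.1
    [[638.2, 278.9], [586.7, 68.7], [519.0, 85.0], [558.4, 254.0], [582.1, 295.2]]
```

View pics/v3.png

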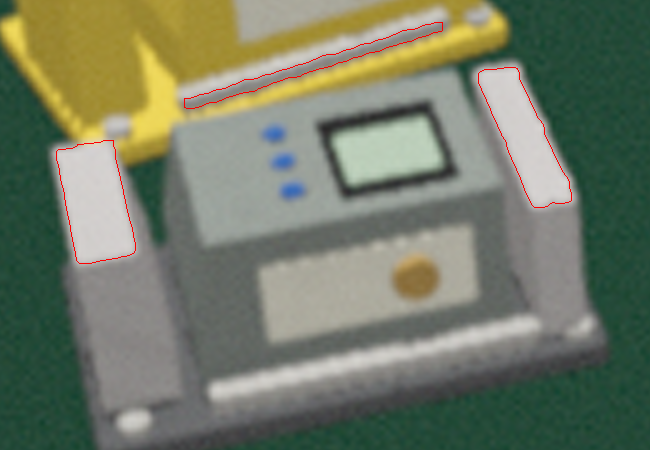

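View pics/v4.png

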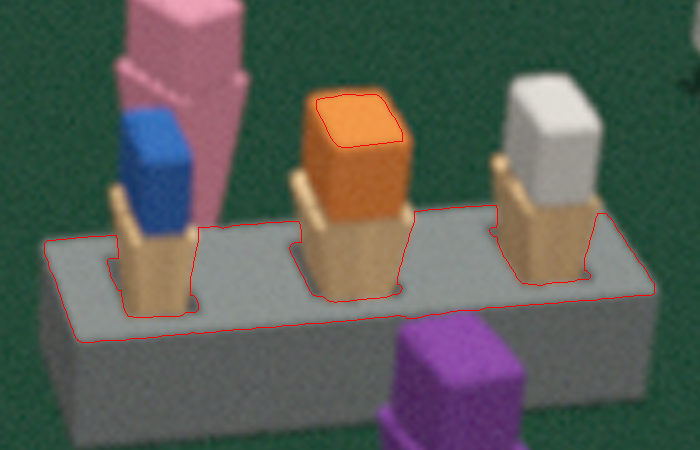

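```bash
cat >> h.py <<'E'
from scipy.spatial.transform import Rotation as Ro
def go(p,yaw):
    s=env.state(); R=Ro.from_euler('xyz',s["ee_rot"],degrees=True).as_matrix()
    d=R.T@(np.array(p)-s["ee_pos"]); dy=(s["ee_rot"][2]-yaw+180)%360-180
    print("shift",np.round(d/500,4),"turn",round(dy/45,4),"mm",np.linalg.norm(d).round(1))
def st():
    s=env.state();print({k:np.round(s[k],2).tolist() for k in("time_s","ee_pos","ee_rot","force","gripper_width","qpos")})
E
python3 - <<'E'
from h import *
print("purple",ray("top",[[258,147],[258,165]],110).round(),"pink",ray("top",[[236,276]],110).round())
print("white boxes corner",ray("top",[[110,293],[123,130]],100).round())
go([300,250,213],118.9)
E
```

```text
purple [[715. 140. 110.]
 [677. 139. 110.]] pink [[453. 173. 110.]]
white boxes corner [[417. 414. 100.]
 [750. 417. 100.]]
shift [-0.4044 -0.4809  0.0011] turn 0.9353 mm 314.2
```

Request:
arm_command(
  targets=[
    [0.3,-0.4,-0.48,0,0.94],
    [0.3,-0.4,-0.48,0,0.94],
    [0.3,-0.4,-0.48,0,0.94],
    [0.3,-0.4,-0.48,0,0.94],
    [0.3,-0.4,-0.48,0,0.94],
    [0.3,-0.4,-0.48,0,0.94],
    [0.3,-0.4,-0.48,0,0.94],
    [0.3,-0.4,-0.48,0,0.94],
  ],
  squeeze=60,
)

```text
time_s: 0.77
ee_pos: [298.0, 247.4, 213.3]
ee_rot: [-179.9, 0.2, 118.6]
force: [-0.4, 1.2, 0.1]
gripper_width: 63.6
```

```bash
python3 -c "
from h import *
st(); go([577.5,182.8,200],76.4)"
```

```text
{'time_s': 0.77, 'ee_pos': [298.05, 247.37, 213.3], 'ee_rot': [-179.86, 0.16, 118.58], 'force': [-0.38, 1.17, 0.1], 'gripper_width': 63.59, 'qpos': [38.11, 1.22, 111.3, -0.15, 67.64, 9.58]}
shift [-0.3807  0.4291  0.0266] turn 0.9374 mm 287.1
```

Request:
arm_command(
  targets=[
    [0.3,-0.381,0.429,0.027,0.94],
    [0.3,-0.381,0.429,0.027,0.94],
    [0.3,-0.381,0.429,0.027,0.94],
    [0.3,-0.381,0.429,0.027,0.94],
    [0.3,-0.381,0.429,0.027,0.94],
    [0.3,-0.381,0.429,0.027,0.94],
    [0.3,-0.381,0.429,0.027,0.94],
    [0.3,-0.381,0.429,0.027,0.94],
  ],
)

```text
time_s: 1.43
ee_pos: [583.5, 180.5, 197.6]
ee_rot: [179.9, 0.3, 76.1]
force: [0.3, -0.4, -0.4]
gripper_width: 63.8
```

```bash
python3 -c "
from h import *
st(); go([577.5,182.8,78],76.4)
for n in ('top','scene'):
    f=env.grab_frame(n)[:,:,::-1]; cv2.imwrite('pics/a_'+n+'.png',f)
a=cv2.imread('pics/a_top.png')[150:280,160:330];b=cv2.imread('pics/a_scene.png')[150:300,310:490]
cv2.imwrite('pics/a1.png',cv2.resize(a,None,fx=4,fy=4));cv2.imwrite('pics/a2.png',cv2.resize(b,None,fx=4,fy=4))"
```

```text
{'time_s': 1.43, 'ee_pos': [583.46, 180.5, 197.61], 'ee_rot': [179.85, 0.25, 76.07], 'force': [0.33, -0.41, -0.4], 'gripper_width': 63.8, 'qpos': [16.27, 22.12, 86.24, -0.31, 71.64, 30.3]}
shift [ 0.0027 -0.0133  0.2392] turn -0.0073 mm 119.8
```

View pics/a2.png

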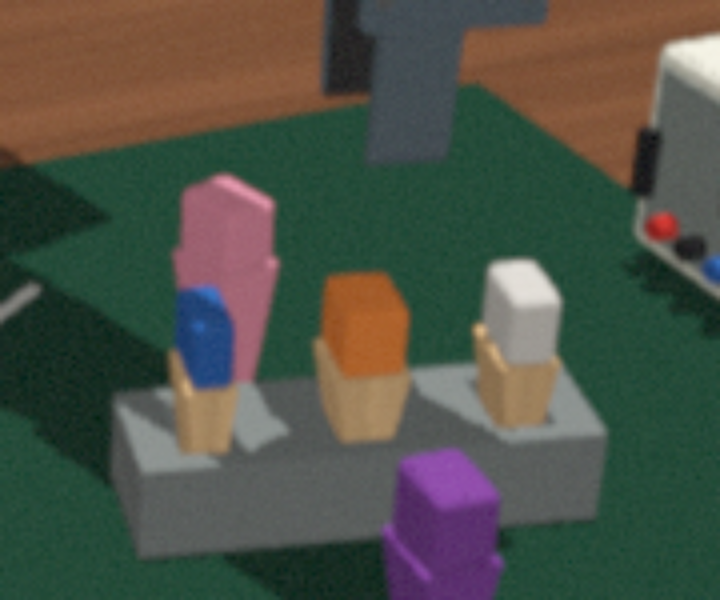

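Request:
arm_command(
  targets=[
    [0.3,0.003,-0.013,0.06,-0.007],
    [0.3,0.003,-0.013,0.1,-0.007],
    [0.3,0.003,-0.013,0.14,-0.007],
    [0.3,0.003,-0.013,0.14,-0.007],
  ],
)

```text
time_s: 1.87
ee_pos: [567.1, 184.4, 124.6]
ee_rot: [-179.4, 0.5, 76.6]
force: [-0.1, -0.5, 0.1]
gripper_width: 64.0
```

```bash
python3 -c "
from h import *
st(); go([577.5,182.8,78],76.4)"
```

```text
{'time_s': 1.87, 'ee_pos': [567.11, 184.37, 124.59], 'ee_rot': [-179.39, 0.54, 76.59], 'force': [-0.05, -0.53, 0.05], 'gripper_width': 64.02, 'qpos': [16.99, 24.46, 93.66, -0.18, 62.68, 30.49]}
shift [0.0026 0.0219 0.0929] turn 0.0042 mm 47.8
```

Request:
arm_command(
  targets=[
    [0.3,0.0,0.02,0.0,0],
    [0.3,0.0,0.02,0.0,0],
    [0.3,0.0,0.02,0,0],
    [0.3,0.0,0.02,0,0],
    [0.3,0.0,0.02,0,0],
  ],
)

```text
time_s: 2.28
ee_pos: [577.3, 182.2, 125.6]
ee_rot: [-179.5, 0.5, 76.6]
force: [0.4, -0.5, -0.6]
gripper_width: 63.9
```

```bash
python3 -c "
from h import *
st(); go([577.5,182.8,78],76.4)"
```

```text
{'time_s': 2.28, 'ee_pos': [577.33, 182.21, 125.57], 'ee_rot': [-179.48, 0.48, 76.59], 'force': [0.4, -0.52, -0.55], 'gripper_width': 63.87, 'qpos': [16.52, 25.11, 92.4, -0.18, 63.18, 30.01]}
shift [0.002  0.0009 0.0951] turn 0.0041 mm 47.6
```

Request:
arm_command(
  targets=[
    [0.3,0.002,0.001,0.03,0.004],
    [0.3,0.002,0.001,0.06,0.004],
    [0.3,0.002,0.001,0.095,0.004],
    [0.3,0.002,0.001,0.095,0.004],
    [0.3,0.002,0.001,0.095,0.004],
    [0.3,0.002,0.001,0.095,0.004],
  ],
)

```text
time_s: 2.78
ee_pos: [578.2, 183.0, 79.2]
ee_rot: [-179.6, 0.4, 76.4]
force: [0.8, 0.3, 0.1]
gripper_width: 63.7
```

```bash
python3 -c "
from h import *
st(); go([577.5,182.8,78],76.4)
f=env.grab_frame('top')[:,:,::-1]; cv2.imwrite('pics/b1.png',cv2.resize(f[120:300,150:340],None,fx=3,fy=3))"
```

```text
{'time_s': 2.78, 'ee_pos': [578.23, 182.99, 79.17], 'ee_rot': [-179.57, 0.43, 76.4], 'force': [0.77, 0.29, 0.13], 'gripper_width': 63.66, 'qpos': [16.56, 27.68, 95.55, -0.19, 57.37, 30.26]}
shift [-0.0007 -0.0013  0.0024] turn 0.0001 mm 1.4
```

View pics/b1.png

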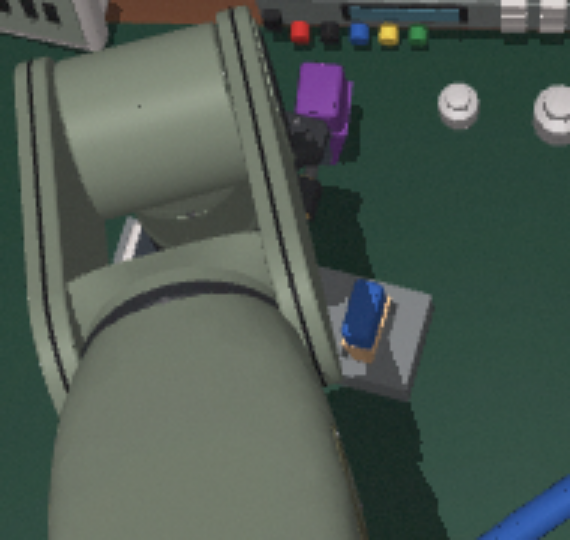

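The top view is hidden by the arm; the blue wedge and the purple block are undisturbed and there is no contact force. I'll close on the grip.

Request:
arm_command(
  targets=[
    [1,0,0,0,0],
    [1,0,0,0,0],
    [1,0,0,0,0],
    [1,0,0,0,0],
    [1,0,0,0,0],
    [1,0,0,0,0],
  ],
  squeeze=20,
)

```text
time_s: 3.33
ee_pos: [578.7, 183.1, 79.9]
ee_rot: [-179.6, 0.4, 76.4]
force: [0.2, -0.8, 2.9]
gripper_width: 39.9
```

Request:
arm_command(
  targets=[
    [1,0,0,0,0],
    [1,0,0,0,0],
    [1,0,0,0,0],
  ],
  squeeze=60,
)

```text
time_s: 3.58
ee_pos: [578.7, 183.1, 79.9]
ee_rot: [-179.6, 0.4, 76.4]
force: [0.2, -0.1, 0.8]
gripper_width: 39.8
```

```bash
python3 -c "
from h import *
st(); go([577.5,182.8,158],76.4)
f=env.grab_frame('scene')[:,:,::-1]; cv2.imwrite('pics/c1.png',cv2.resize(f[120:320,300:500],None,fx=3,fy=3))"
```

```text
{'time_s': 3.58, 'ee_pos': [578.75, 183.1, 79.89], 'ee_rot': [-179.65, 0.39, 76.41], 'force': [0.18, -0.06, 0.77], 'gripper_width': 39.8, 'qpos': [16.56, 27.63, 95.51, -0.19, 57.36, 30.26]}
shift [-0.0022 -0.0032 -0.1562] turn 0.0001 mm 78.1
```

View pics/c1.png

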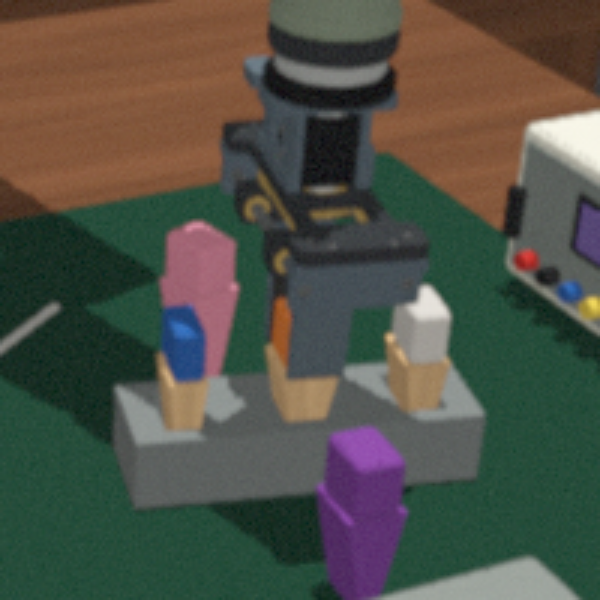

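The gripper stopped at 39.8 mm, so the orange wedge is held. Lifting.

Request:
arm_command(
  targets=[
    [1,0,0,-0.02,0],
    [1,0,0,-0.06,0],
    [1,0,0,-0.11,0],
    [1,0,0,-0.16,0],
    [1,0,0,-0.2,0],
    [1,0,0,-0.2,0],
    [1,0,0,-0.2,0],
    [1,0,0,-0.2,0],
  ],
)

```text
time_s: 4.3
ee_pos: [578.6, 183.4, 178.8]
ee_rot: [-179.5, 0.5, 76.4]
force: [-1.3, -0.5, -1.3]
gripper_width: 39.8
```

```bash
python3 -c "
from h import *
st(); go([549,-100,180],80); go([548.8,-261,150],87.5)
f=env.grab_frame('scene')[:,:,::-1]; cv2.imwrite('pics/d1.png',cv2.resize(f[80:300,300:500],None,fx=3,fy=2.7))"
```

```text
{'time_s': 4.3, 'ee_pos': [578.6, 183.38, 178.79], 'ee_rot': [-179.53, 0.46, 76.41], 'force': [-1.28, -0.48, -1.31], 'gripper_width': 39.83, 'qpos': [16.59, 22.83, 87.92, -0.17, 69.89, 30.24]}
shift [-0.5648  0.0756  0.0015] turn -0.0798 mm 284.9
shift [-0.8774  0.1514  0.0634] turn -0.2464 mm 446.3
```

View pics/d1.png

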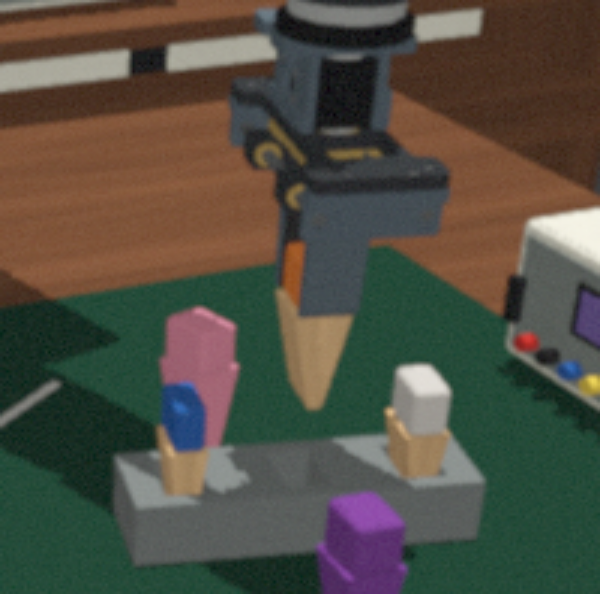

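The wedge was lifted cleanly, upright, and the slot is empty. Carrying it to above the gap.

Request:
arm_command(
  targets=[
    [1,-0.06,0.01,0,-0.02],
    [1,-0.12,0.02,0,-0.05],
    [1,-0.19,0.033,0,-0.08],
    [1,-0.26,0.045,0,-0.1],
    [1,-0.33,0.057,0,-0.12],
    [1,-0.39,0.067,0,-0.12],
    [1,-0.43,0.074,0,-0.12],
    [1,-0.44,0.076,0,-0.12],
  ],
)

```text
time_s: 5.02
ee_pos: [562.3, -42.6, 178.2]
ee_rot: [-179.2, 0.5, 81.6]
force: [0.1, 0.2, -1.4]
gripper_width: 40.0
```

Request:
arm_command(
  targets=[
    [1,-0.06,0.01,0,-0.02],
    [1,-0.12,0.02,0,-0.05],
    [1,-0.19,0.033,0,-0.08],
    [1,-0.26,0.045,0,-0.1],
    [1,-0.33,0.057,0,-0.12],
    [1,-0.38,0.067,0,-0.12],
    [1,-0.4,0.07,0,-0.12],
    [1,-0.4,0.07,0,-0.12],
  ],
)

```text
time_s: 5.68
ee_pos: [567.5, -246.7, 178.2]
ee_rot: [-179.1, 0.4, 86.9]
force: [0.3, -0.4, -1.7]
gripper_width: 39.8
```

```bash
python3 -c "
from h import *
st(); go([548.8,-261,170],87.5)"
```

```text
{'time_s': 5.68, 'ee_pos': [567.53, -246.72, 178.16], 'ee_rot': [-179.09, 0.41, 86.89], 'force': [0.29, -0.4, -1.72], 'gripper_width': 39.79, 'qpos': [-24.18, 23.94, 86.22, -0.75, 70.54, -20.81]}
shift [-0.0304 -0.0356  0.0171] turn -0.0137 mm 24.9
```

Request:
arm_command(
  targets=[
    [1,-0.03,-0.036,0.017,-0.014],
    [1,-0.03,-0.036,0.017,-0.014],
    [1,-0.03,-0.036,0.017,-0.014],
    [1,-0.03,-0.036,0.017,-0.014],
    [1,-0.03,-0.036,0.017,-0.014],
  ],
)

```text
time_s: 6.1
ee_pos: [549.4, -259.4, 170.3]
ee_rot: [-179.1, 0.4, 87.6]
force: [-0.1, 0.6, -1.2]
gripper_width: 39.9
```

```bash
python3 -c "
from h import *
st(); go([548.8,-261,130],87.5)
f=env.grab_frame('scene')[:,:,::-1]; cv2.imwrite('pics/e_scene.png',f); cv2.imwrite('pics/e1.png',up(f[180:340,80:280]));
f=env.grab_frame('top')[:,:,::-1]; cv2.imwrite('pics/e_top.png',f); cv2.imwrite('pics/e2.png',up(f[160:300,360:520]))"
```

```text
{'time_s': 6.1, 'ee_pos': [549.37, -259.39, 170.32], 'ee_rot': [-179.13, 0.37, 87.6], 'force': [-0.06, 0.56, -1.2], 'gripper_width': 39.86, 'qpos': [-25.98, 23.23, 88.56, -0.74, 68.86, -23.3]}
shift [-0.0027  0.0002  0.0807] turn 0.0021 mm 40.4
```

View pics/e1.png

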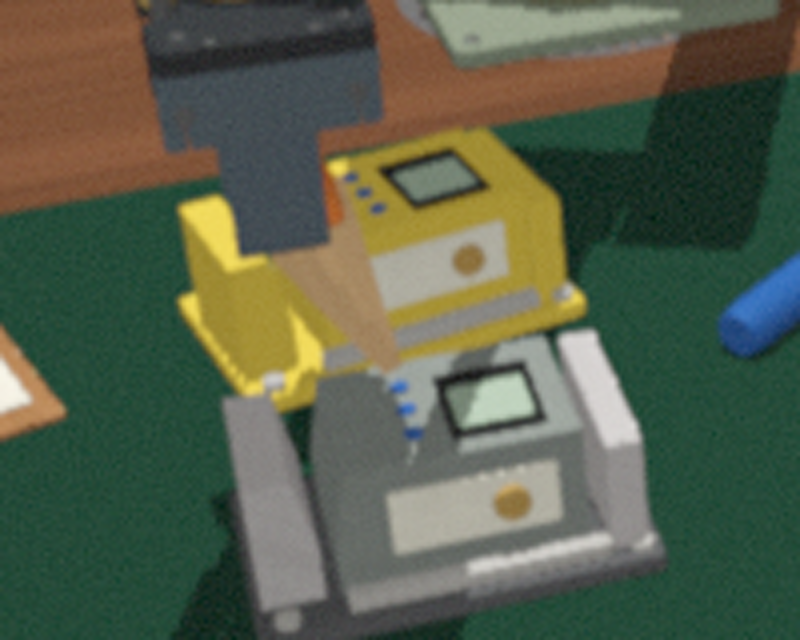

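View pics/e2.png

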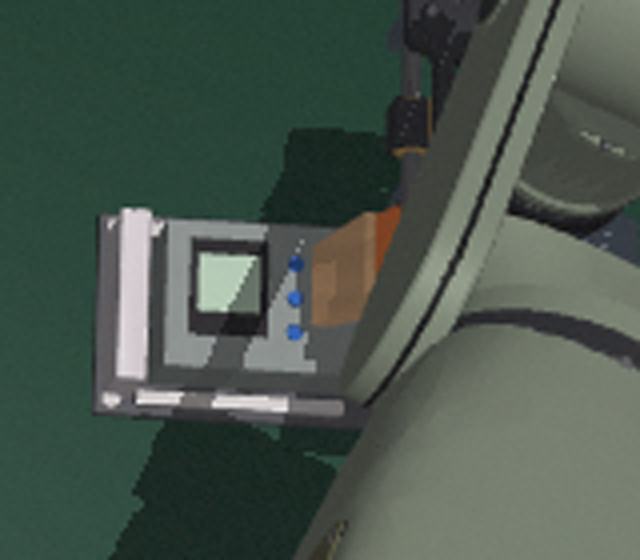

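The wedge has pivoted in the fingers by about 25–30°, with its tip swung toward the meter. In the 4x scene crop the wood runs from (315,250) to a tip at (390,365). I'll loosen the grip to let it hang back upright, starting mildly.

Request:
arm_command(
  targets=[
    [1,0,0,0,0],
    [1,0,0,0,0],
    [1,0,0,0,0],
    [1,0,0,0,0],
  ],
  squeeze=10,
)

```text
time_s: 6.53
ee_pos: [549.4, -259.7, 170.4]
ee_rot: [-179.1, 0.4, 87.6]
force: [0.3, -0.3, -1.1]
gripper_width: 39.9
```

```bash
python3 -c "
from h import *
st()
f=env.grab_frame('scene')[:,:,::-1]; cv2.imwrite('pics/f1.png',up(f[180:340,80:280]))"
```

```text
{'time_s': 6.53, 'ee_pos': [549.4, -259.73, 170.41], 'ee_rot': [-179.14, 0.39, 87.59], 'force': [0.27, -0.33, -1.15], 'gripper_width': 39.86, 'qpos': [-26.0, 23.23, 88.54, -0.76, 68.86, -23.31]}
```

View pics/f1.png

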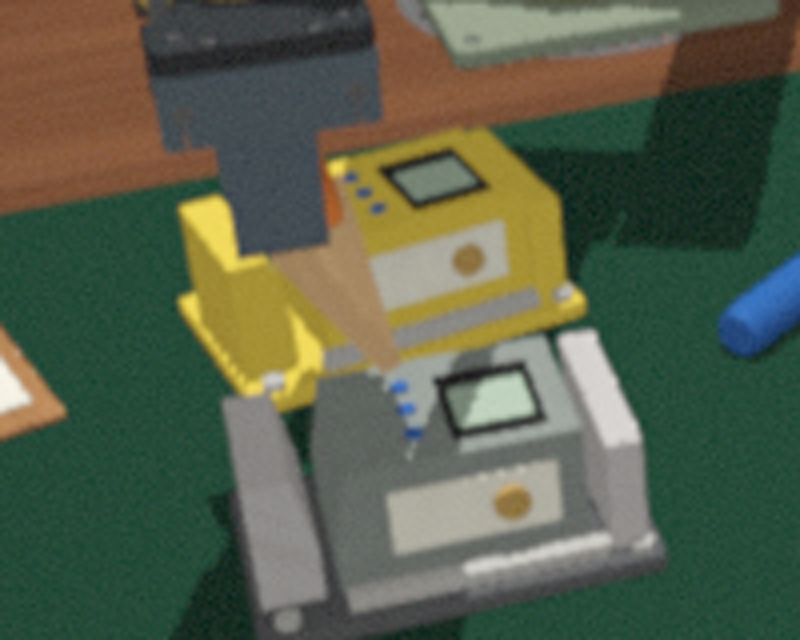

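Request:
arm_command(
  targets=[
    [1,0,0,0,0],
    [1,0,0,0,0],
    [1,0,0,0,0],
    [1,0,0,0,0],
  ],
  squeeze=5,
)

```text
time_s: 6.92
ee_pos: [549.3, -259.8, 170.4]
ee_rot: [-179.1, 0.4, 87.6]
force: [0.2, 0.1, -1.5]
gripper_width: 39.7
```

```bash
python3 -c "
from h import *
st()
f=env.grab_frame('scene')[:,:,::-1]; cv2.imwrite('pics/f2.png',up(f[180:340,80:280]))"
```

```text
{'time_s': 6.92, 'ee_pos': [549.31, -259.83, 170.39], 'ee_rot': [-179.13, 0.39, 87.58], 'force': [0.24, 0.11, -1.48], 'gripper_width': 39.74, 'qpos': [-26.01, 23.24, 88.54, -0.76, 68.87, -23.31]}
```

View pics/f2.png

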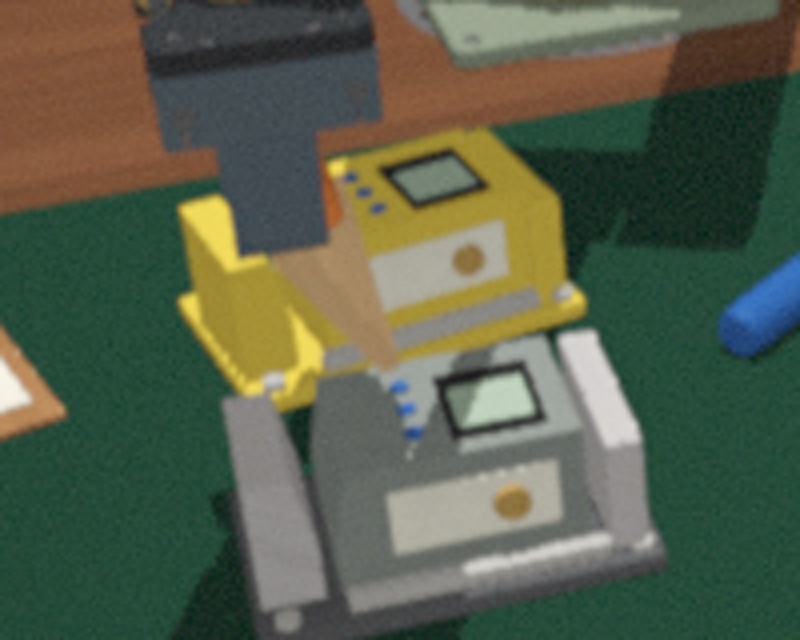

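Run:
```python
from h import *
s=env.state();c=s["ee_pos"]+[0,0,-19.4]
y=np.radians(-2.4);ex=np.array([np.cos(y),np.sin(y),0]);ey=np.array([-ex[1],ex[0],0]);ez=np.array([0,0,1.])
im=up(cv2.imread("pics/e_scene.png"));im2=up(cv2.imread("pics/e_top.png"))
for cam,I in (("scene",im),("top",im2)):
  for sx in(-20,20):
    q=[c+sx*ex+sy*ey+h*ez for sy,h in((-18,17.5),(18,17.5),(4,-52.5),(-4,-52.5))]
    cv2.polylines(I,[((proj(cam,q)+.5)*4).astype(np.int32)],True,(0,0,255) if sx>0 else (255,255,0),1)
cv2.imwrite("pics/g1.png",im[720:1320,320:1120]);cv2.imwrite("pics/g2.png",im2[640:1200,1440:2080])
```

```text
(no output)
```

View pics/g1.png

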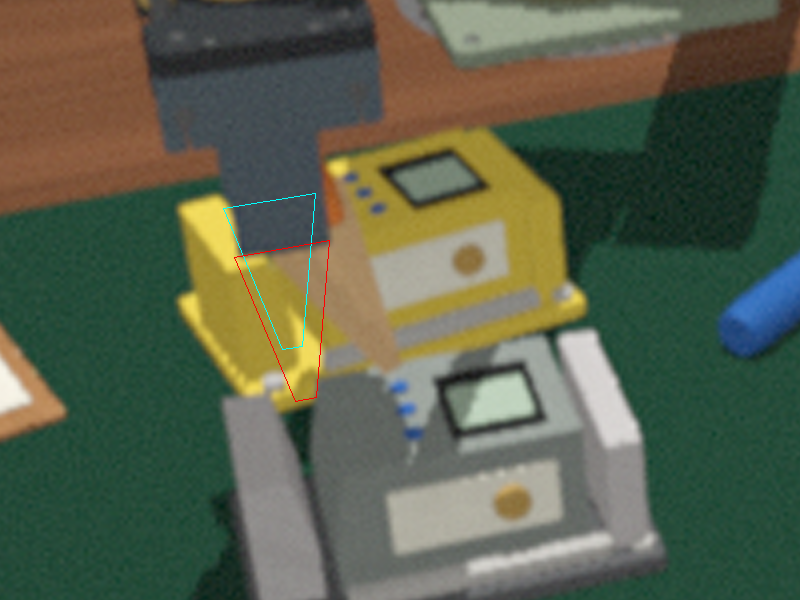

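View pics/g2.png

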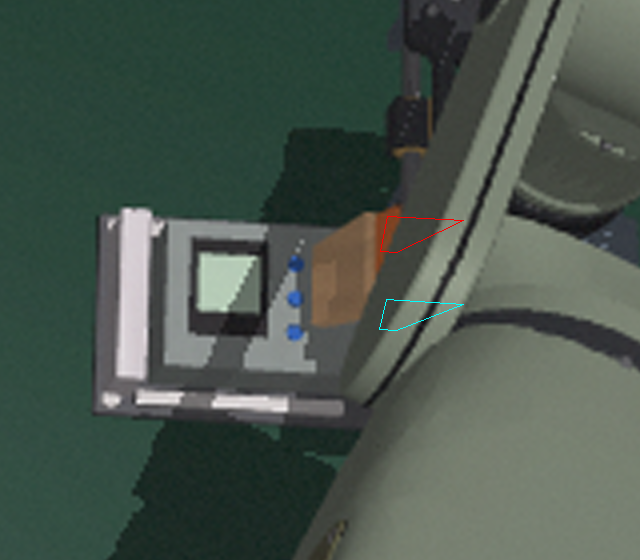

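Run:
```python
from h import *
def rx(n,uv,x):
    p=env.camera_params(n);d=p["R"].T@np.linalg.inv(p["camera_matrix"])@[uv[0],uv[1],1];c=-p["R"].T@p["t"];return c+d*(x-c[0])/d[0]
for g in((380,366),(400,358),(272,250),(347,178)):
    uv=(80+(g[0]-1.5)/4,180+(g[1]-1.5)/4); print(g,rx("scene",uv,569).round(1))
s=env.state();print(s["ee_pos"])
# top view: bottom face of tip seen from above? wood left edge
for g in((312,258),(312,325),(340,325)): print(ray("top",[(360+g[0]/4,160+g[1]/4)],112).round(1))
```

```text
(380, 366) [ 569.  -229.8  106.1]
(400, 358) [ 569.  -221.5  107.9]
(272, 250) [ 569.  -264.3  168.4]
(347, 178) [ 569.  -232.4  193.4]
[ 549.34667659 -259.81404878  170.37090972]
[[ 561.4 -220.   112. ]]
[[ 527.7 -219.2  112. ]]
[[ 528. -233.  112.]]
```

The overlay confirms the tilt: about 18–20°, with the tip at y ≈ -226, z ≈ 107 and the pivot at y ≈ -260. Loosening the grip did not free it. I'll dip the tip into the gap with a modest grip and move +y slowly, so the meter's edge rotates the wedge upright. Any meter motion that causes goes toward its stop, which is the right direction.

Request:
arm_command(
  targets=[
    [1,-0.01,0,0,0],
    [1,-0.025,0,0,0],
    [1,-0.04,0,0,0],
    [1,-0.055,0,0,0],
    [1,-0.063,0,0,0],
    [1,-0.067,0,0,0],
    [1,-0.067,0,0,0],
    [1,-0.067,0,0,0],
  ],
  squeeze=25,
)

```text
time_s: 7.63
ee_pos: [547.8, -293.3, 170.5]
ee_rot: [-179.1, 0.4, 87.6]
force: [-0.6, 0.2, -0.5]
gripper_width: 40.1
```

```bash
cat >> h.py <<'E'
def rx(n,uv,x):
    p=env.camera_params(n);d=p["R"].T@np.linalg.inv(p["camera_matrix"])@[uv[0],uv[1],1];c=-p["R"].T@p["t"];return (c+d*(x-c[0])/d[0]).round(1)
def rxc(g,x=569): return rx("scene",(80+(g[0]-1.5)/4,180+(g[1]-1.5)/4),x)
def snap(name):
    st(); f=env.grab_frame('scene')[:,:,::-1]; cv2.imwrite('pics/%s.png'%name,up(f[180:330,80:280]))
E
python3 -c "
from h import *
snap('i1')
go([549.3,-293,125.5],87.6)"
```

```text
{'time_s': 7.63, 'ee_pos': [547.81, -293.34, 170.48], 'ee_rot': [-179.12, 0.37, 87.56], 'force': [-0.56, 0.25, -0.54], 'gripper_width': 40.13, 'qpos': [-28.84, 24.43, 86.58, -0.77, 69.62, -26.12]}
shift [0.001  0.0043 0.09  ] turn -0.0005 mm 45.1
```

View pics/i1.png

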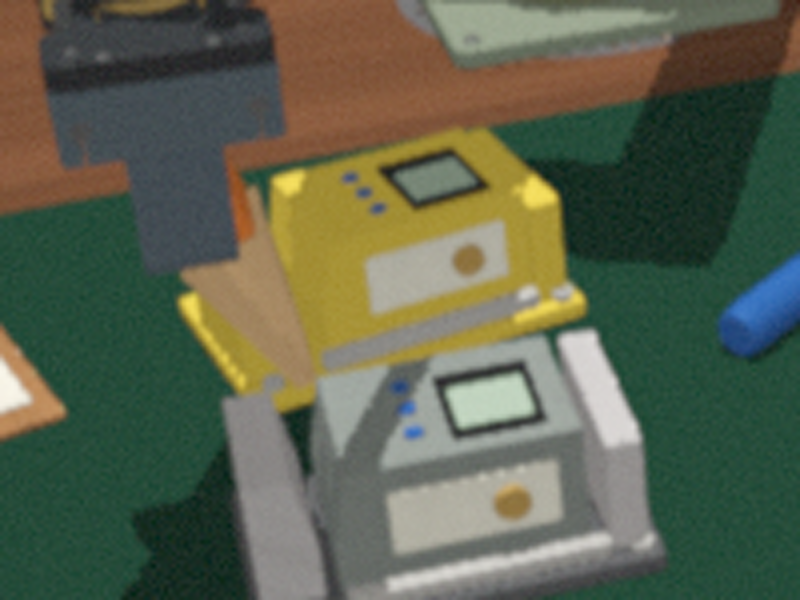

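```bash
python3 -c "
from h import *
print(rxc((294,385),568),rxc((315,374),568))"
```

```text
[ 568.  -264.1  105.1] [ 568.  -255.3  108.2]
```

Request:
arm_command(
  targets=[
    [1,0.002,0.003,0.02,0],
    [1,0.002,0.003,0.04,0],
    [1,0.002,0.003,0.06,0],
    [1,0.002,0.003,0.065,0],
    [1,0.002,0.003,0.065,0],
    [1,0.002,0.003,0.065,0],
  ],
)

```text
time_s: 8.18
ee_pos: [548.8, -292.3, 137.6]
ee_rot: [-179.1, 0.4, 87.6]
force: [-0.3, 0.2, 0.5]
gripper_width: 39.9
```

```bash
python3 -c "
from h import *
snap('i2')"
```

```text
{'time_s': 8.18, 'ee_pos': [548.83, -292.29, 137.59], 'ee_rot': [-179.09, 0.35, 87.58], 'force': [-0.26, 0.16, 0.48], 'gripper_width': 39.93, 'qpos': [-28.71, 25.91, 89.15, -0.79, 65.61, -25.96]}
```

View pics/i2.png

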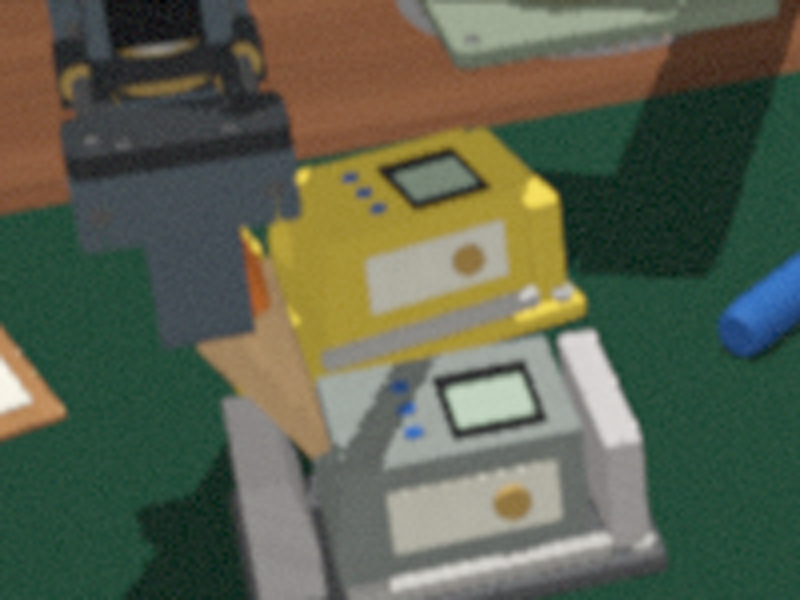

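Request:
arm_command(
  targets=[
    [1,-0.003,0,0.01,0],
    [1,-0.003,0,0.02,0],
    [1,-0.003,0,0.026,0],
    [1,-0.003,0,0.026,0],
    [1,-0.003,0,0.026,0],
  ],
)

```text
time_s: 8.65
ee_pos: [548.6, -294.0, 124.8]
ee_rot: [-179.1, 0.4, 87.6]
force: [-0.2, -0.1, -1.1]
gripper_width: 40.0
```

```bash
python3 -c "
from h import *
snap('i3')"
```

```text
{'time_s': 8.65, 'ee_pos': [548.64, -294.0, 124.77], 'ee_rot': [-179.11, 0.36, 87.58], 'force': [-0.17, -0.11, -1.1], 'gripper_width': 40.03, 'qpos': [-28.85, 26.56, 90.05, -0.81, 64.04, -26.07]}
```

View pics/i3.png

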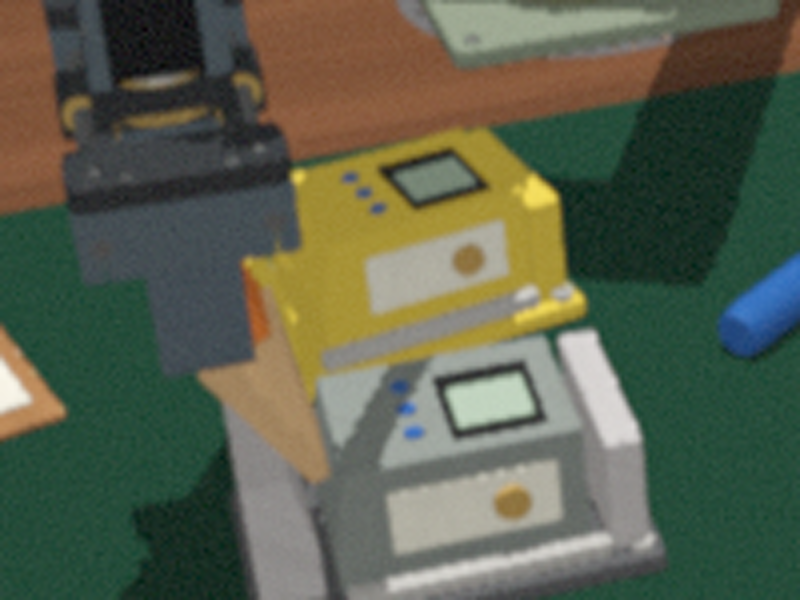

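Request:
arm_command(
  targets=[
    [1,0.006,0,0,0],
    [1,0.012,0,0,0],
    [1,0.018,0,0,0],
    [1,0.024,0,0,0],
    [1,0.03,0,0,0],
    [1,0.036,0,0,0],
    [1,0.042,0,0,0],
    [1,0.042,0,0,0],
  ],
)

```text
time_s: 9.37
ee_pos: [550.5, -274.2, 126.4]
ee_rot: [-179.3, 0.6, 87.6]
force: [-0.1, -4.5, 2.5]
gripper_width: 39.8
```

```bash
python3 -c "
from h import *
snap('i4')"
```

```text
{'time_s': 9.37, 'ee_pos': [550.5, -274.23, 126.41], 'ee_rot': [-179.29, 0.59, 87.64], 'force': [-0.05, -4.54, 2.53], 'gripper_width': 39.81, 'qpos': [-27.1, 25.73, 91.2, -0.93, 63.46, -24.31]}
```

View pics/i4.png

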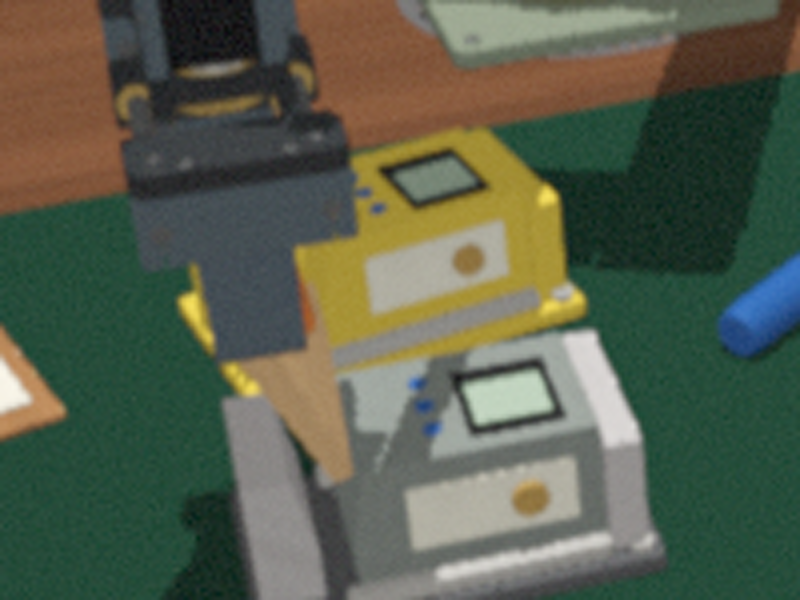

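The meter is already at its stop and the wedge is rotating upright. Continuing.

Request:
arm_command(
  targets=[
    [1,0.006,-0.002,0,0],
    [1,0.012,-0.002,0,0],
    [1,0.018,-0.002,0,0],
    [1,0.024,-0.002,0,0],
    [1,0.028,-0.002,0,0],
    [1,0.028,-0.002,0,0],
  ],
)

```text
time_s: 9.92
ee_pos: [550.7, -260.4, 126.8]
ee_rot: [-179.4, 0.6, 87.6]
force: [0.6, -4.5, 3.4]
gripper_width: 39.9
```

```bash
python3 -c "
from h import *
snap('i5')"
```

```text
{'time_s': 9.92, 'ee_pos': [550.66, -260.37, 126.78], 'ee_rot': [-179.39, 0.63, 87.64], 'force': [0.62, -4.48, 3.41], 'gripper_width': 39.94, 'qpos': [-25.94, 25.18, 92.09, -0.92, 63.04, -23.15]}
```

View pics/i5.png

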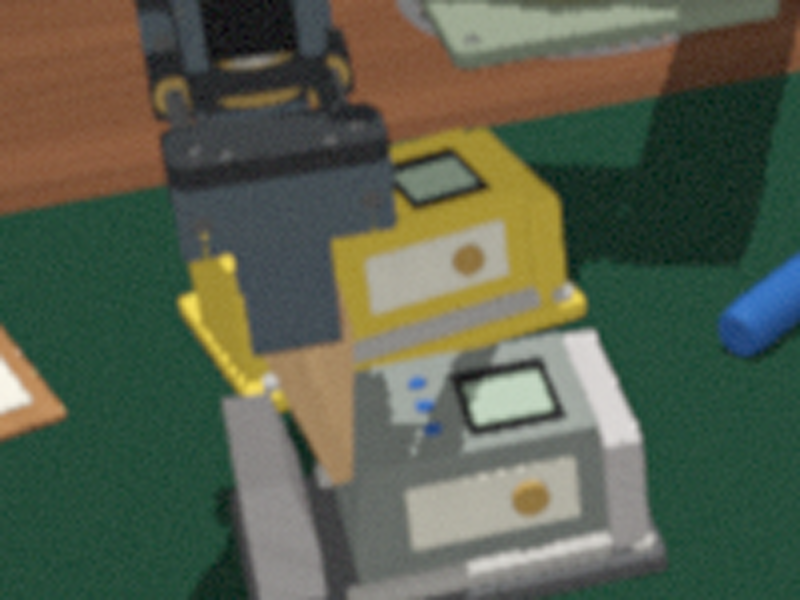

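```bash
python3 -c "
from h import *
for a,b in (((272,360),(333,482)),((352,345),(352,475))):
    A=rxc(a,570);B=rxc(b,570);print(A,B,np.degrees(np.arctan2(B[1]-A[1],A[2]-B[2])).round(1))"
```

```text
[ 570. -271.  120.] [ 570.  -255.    56.2] 14.1
[ 570.  -239.6  119.3] [ 570.  -247.1   57.5] -6.9
```

Request:
arm_command(
  targets=[
    [1,0.004,-0.002,0,0],
    [1,0.008,-0.002,0,0],
    [1,0.01,-0.002,0,0],
    [1,0.01,-0.002,0,0],
  ],
)

```text
time_s: 10.3
ee_pos: [550.2, -255.3, 126.7]
ee_rot: [-179.4, 0.6, 87.6]
force: [1.9, -3.6, 0.9]
gripper_width: 39.7
```

```bash
python3 -c "
from h import *
snap('i6')"
```

```text
{'time_s': 10.3, 'ee_pos': [550.18, -255.25, 126.65], 'ee_rot': [-179.42, 0.62, 87.64], 'force': [1.87, -3.64, 0.89], 'gripper_width': 39.66, 'qpos': [-25.53, 24.96, 92.48, -0.9, 62.85, -22.76]}
```

View pics/i6.png

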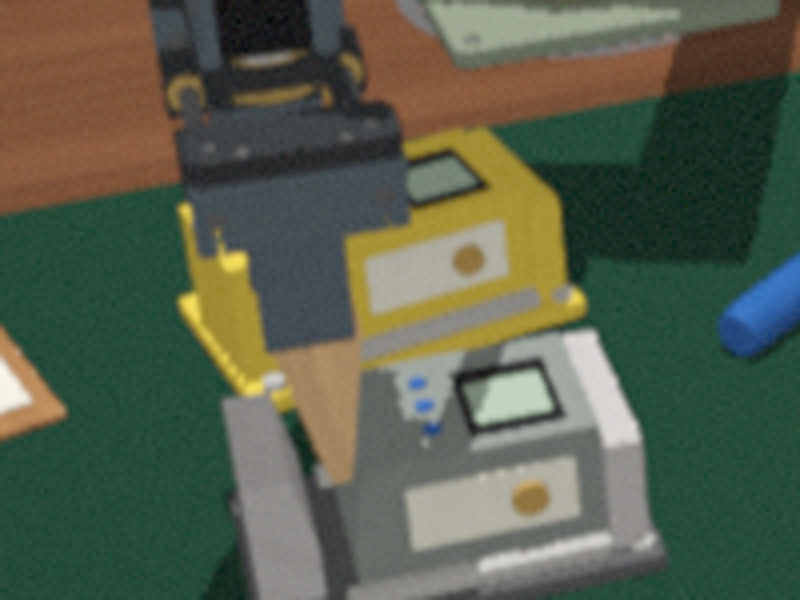

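The wedge is upright again, with its axis at y ≈ -251. I'll centre it over the gap, tighten the grip and go down.

Request:
arm_command(
  targets=[
    [1,-0.004,-0.002,0,0],
    [1,-0.008,-0.002,0,0],
    [1,-0.012,-0.002,0,0],
    [1,-0.012,-0.002,0,0],
    [1,-0.012,-0.002,0,0],
  ],
  squeeze=60,
)

```text
time_s: 10.77
ee_pos: [548.3, -260.7, 126.1]
ee_rot: [-179.3, 0.5, 87.6]
force: [-0.5, 0.4, -0.7]
gripper_width: 40.1
```

```bash
python3 -c "
from h import *
snap('i7')"
```

```text
{'time_s': 10.77, 'ee_pos': [548.29, -260.7, 126.07], 'ee_rot': [-179.31, 0.52, 87.62], 'force': [-0.46, 0.38, -0.69], 'gripper_width': 40.06, 'qpos': [-26.1, 25.1, 92.34, -0.85, 62.98, -23.32]}
```

View pics/i7.png

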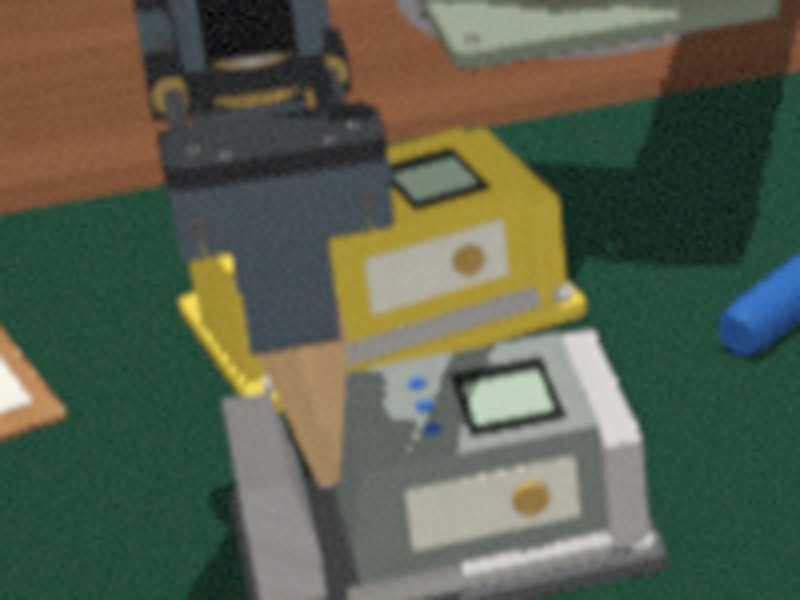

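```bash
python3 -c "
from h import *
for a,b in (((256,355),(317,488)),((345,345),(338,483))):
    A=rxc(a,568);B=rxc(b,568);print(A,B,np.degrees(np.arctan2(B[1]-A[1],A[2]-B[2])).round(1))"
```

```text
[ 568.  -276.6  122.6] [ 568.  -261.5   53.6] 12.3
[ 568.  -242.1  118.7] [ 568.  -252.9   53.7] -9.4
```

Request:
arm_command(
  targets=[
    [1,0,0,0.01,0],
    [1,0,0,0.02,0],
    [1,0,0,0.03,0],
    [1,0,0,0.04,0],
    [1,0,0,0.05,0],
    [1,0,0,0.056,0],
    [1,0,0,0.056,0],
    [1,0,0,0.056,0],
  ],
)

```text
time_s: 11.48
ee_pos: [548.0, -261.0, 98.0]
ee_rot: [-179.3, 0.5, 87.6]
force: [0.3, -0.0, -0.5]
gripper_width: 39.7
```

```bash
python3 -c "
from h import *
snap('j1')"
```

```text
{'time_s': 11.48, 'ee_pos': [548.03, -260.99, 97.98], 'ee_rot': [-179.31, 0.53, 87.62], 'force': [0.34, -0.0, -0.54], 'gripper_width': 39.68, 'qpos': [-26.13, 26.57, 94.37, -0.88, 59.49, -23.3]}
```

View pics/j1.png

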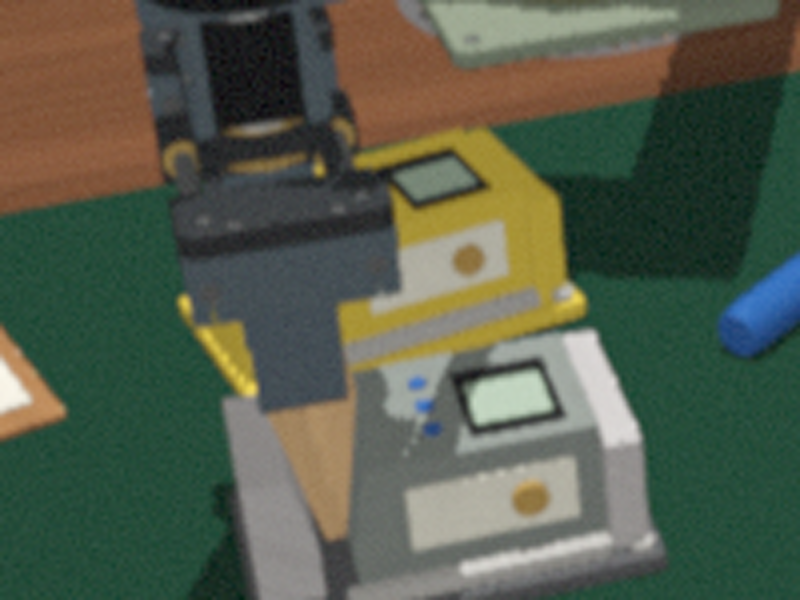

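Request:
arm_command(
  targets=[
    [1,0,0.001,0.004,0],
    [1,0,0.001,0.008,0],
    [1,0,0.001,0.011,0],
    [1,0,0.001,0.013,0],
    [1,0,0.001,0.013,0],
  ],
)

```text
time_s: 11.95
ee_pos: [549.1, -261.6, 93.3]
ee_rot: [-179.4, 0.6, 87.6]
force: [-1.3, -0.6, 6.1]
gripper_width: 39.6
```

Request:
arm_command(
  targets=[
    [1,0,0,0.004,0],
    [1,0,0,0.006,0],
    [1,0,0,0.008,0],
    [1,0,0,0.008,0],
  ],
)

```text
time_s: 12.28
ee_pos: [549.2, -261.5, 93.0]
ee_rot: [-179.5, 0.7, 87.7]
force: [-5.1, 4.0, 17.6]
gripper_width: 39.9
```

```bash
python3 -c "
from h import *
snap('j2')"
```

```text
{'time_s': 12.28, 'ee_pos': [549.19, -261.54, 92.97], 'ee_rot': [-179.53, 0.67, 87.68], 'force': [-5.11, 4.04, 17.58], 'gripper_width': 39.94, 'qpos': [-26.11, 26.83, 94.74, -0.94, 58.6, -23.29]}
```

View pics/j2.png

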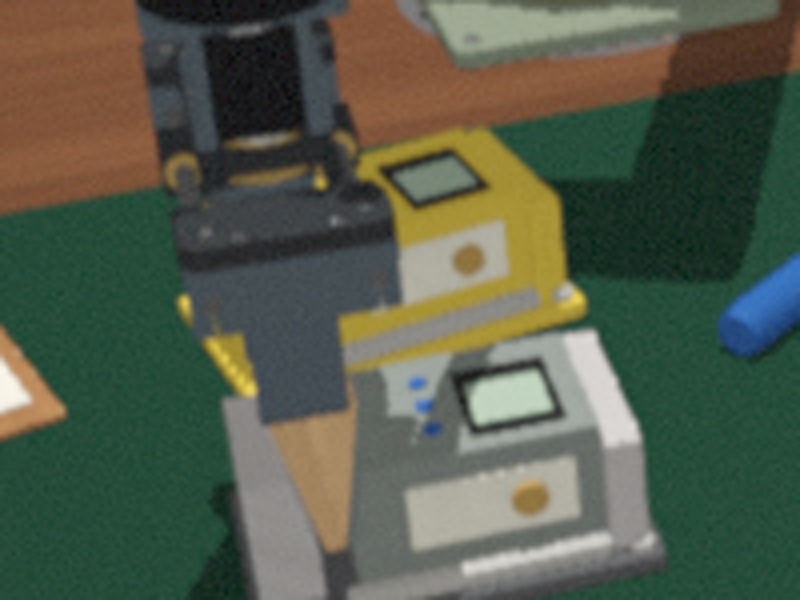

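Vertical force rose steeply to 17.6 N with no further travel, so the wedge is jammed. TCP z of 93 puts the wedge centre at about 73 mm, against 72.5 expected. I'll relax the push and then release.

Request:
arm_command(
  targets=[
    [1,0,0,0.007,0],
    [1,0,0,0.004,0],
    [1,0,0,0.002,0],
    [1,0,0,0.001,0],
  ],
)

```text
time_s: 12.67
ee_pos: [549.1, -261.5, 93.0]
ee_rot: [-179.5, 0.7, 87.7]
force: [-1.6, 1.9, 2.1]
gripper_width: 39.7
```

Request:
arm_command(
  targets=[
    [0.3,0,0,0.001,0],
    [0.3,0,0,0.001,0],
    [0.3,0,0,0.001,0],
    [0.3,0,0,0.001,0],
    [0.3,0,0,0.001,0],
  ],
)

```text
time_s: 13.08
ee_pos: [549.1, -261.5, 92.1]
ee_rot: [-179.5, 0.7, 87.7]
force: [0.3, -0.1, 0.2]
gripper_width: 63.6
```

```bash
python3 -c "
from h import *
snap('k1')"
```

```text
{'time_s': 13.08, 'ee_pos': [549.11, -261.45, 92.11], 'ee_rot': [-179.52, 0.67, 87.69], 'force': [0.27, -0.1, 0.22], 'gripper_width': 63.57, 'qpos': [-26.1, 26.87, 94.81, -0.94, 58.49, -23.29]}
```

View pics/k1.png

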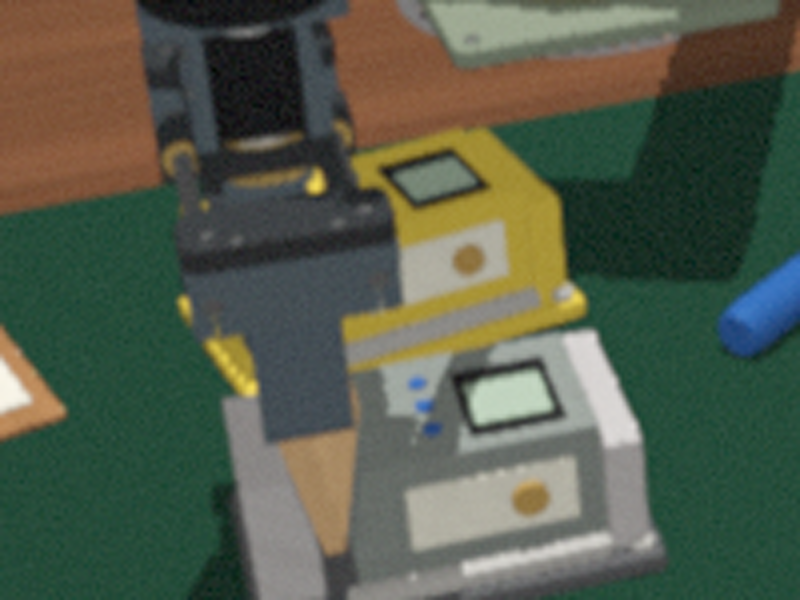

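Open with no contact force. I'll rise straight up and then move aside for a look.

Request:
arm_command(
  targets=[
    [0.3,0,0,-0.02,0],
    [0.3,0,0,-0.06,0],
    [0.3,0,0,-0.12,0],
    [0.3,0,0,-0.18,0],
    [0.3,0,0,-0.2,0],
    [0.3,0,0,-0.2,0],
  ],
)

```text
time_s: 13.63
ee_pos: [551.8, -261.2, 196.1]
ee_rot: [-179.9, 0.8, 87.7]
force: [0.4, -0.1, -0.4]
gripper_width: 64.1
```

Request:
arm_command(
  targets=[
    [0.3,0.08,-0.08,0,0],
    [0.3,0.16,-0.16,0,0],
    [0.3,0.24,-0.2,0,0],
    [0.3,0.32,-0.2,0,0],
    [0.3,0.4,-0.2,0,0],
    [0.3,0.5,-0.2,0,0],
    [0.3,0.5,-0.2,0,0],
    [0.3,0.5,-0.2,0,0],
  ],
)

```text
time_s: 14.3
ee_pos: [460.4, -2.6, 191.2]
ee_rot: [-179.8, 0.7, 88.0]
force: [0.1, -1.1, -0.5]
gripper_width: 63.7
```

```bash
python3 -c "
from h import *
snap('l1')
f=env.grab_frame('top')[:,:,::-1]; cv2.imwrite('pics/l_top.png',f); cv2.imwrite('pics/l2.png',up(f[180:300,370:490],5))"
```

```text
{'time_s': 14.3, 'ee_pos': [460.43, -2.63, 191.22], 'ee_rot': [-179.76, 0.7, 87.98], 'force': [0.05, -1.08, -0.47], 'gripper_width': 63.66, 'qpos': [-1.25, 9.12, 105.67, -0.77, 65.45, 1.09]}
```

View pics/l1.png

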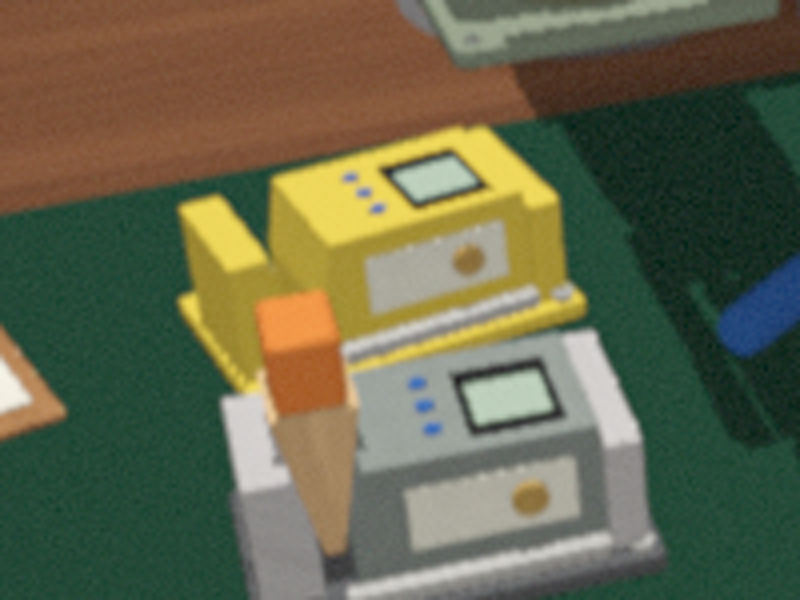

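View pics/l2.png

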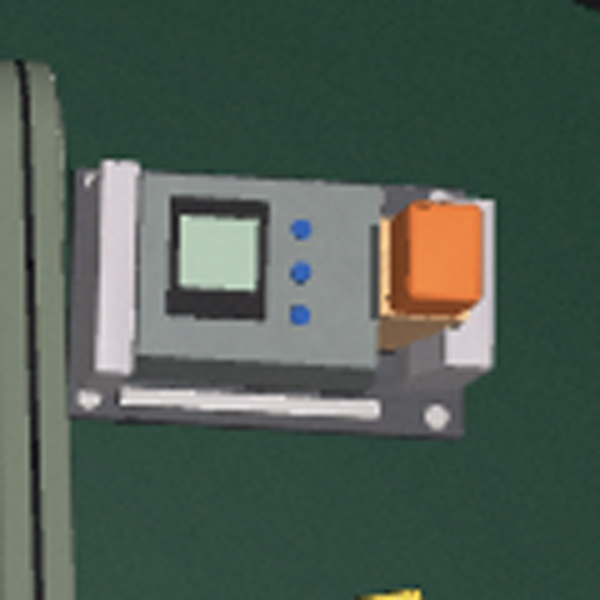

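Run:
```python
from h import *
a=up(cv2.imread("pics/l_top.png")); H,S,V=cv2.split(cv2.cvtColor(a,cv2.COLOR_BGR2HSV).astype(int));V=cv2.GaussianBlur(V.astype(np.float32),(0,0),1.5)
for n,m,p,z in(("orange",(H>5)&(H<20)&(S>150)&(V>185),(457,231),125),("meter",(S<60)&(V>112)&(V<172),(425,235),70)):
    m=cv2.morphologyEx(m.astype(np.uint8),cv2.MORPH_OPEN,np.ones((9,9)))
    c=upblob(m,p); rect("top",c,z,n)
    q=cv2.approxPolyDP(cv2.convexHull(c.astype(np.float32)),1.5,True)[:,0]
    print("   ",np.round(ray("top",q,z)[:,:2],1).tolist())
for a,b in (((275,410),(330,553)),((355,405),(348,553))):
    A=rxc(a,569);B=rxc(b,569);print(A,B,np.degrees(np.arctan2(B[1]-A[1],A[2]-B[2])).round(1))
```

```text
orange 125 ctr [ 548.3 -256.7] size [27.3 37.6] ang 88.1
    [[566.6, -269.5], [530.3, -269.3], [530.8, -244.0], [565.1, -244.0]]
meter 70 ctr [ 551.6 -194.3] size [102.4  76.1] ang 87.8
    [[590.8, -145.5], [586.9, -245.3], [512.8, -241.8], [516.2, -142.2]]
[ 569.  -272.9   96. ] [ 569.  -260.5   20.5] 9.3
[ 569.  -241.8   90.2] [ 569.  -253.3   18.4] -9.1
```

Request:
arm_command(
  targets=[
    [0.3,0,0,0,0],
    [0.3,0,0,0,0],
    [0.3,0,0,0,0],
    [0.3,0,0,0,0],
  ],
)

```text
time_s: 14.73
ee_pos: [461.1, -7.5, 191.2]
ee_rot: [-179.8, 0.9, 87.8]
force: [1.1, -0.2, 0.1]
gripper_width: 63.8
```

```bash
python3 -c "
from h import *
st(); print(env.job_done())"
```

```text
{'time_s': 14.73, 'ee_pos': [461.06, -7.48, 191.2], 'ee_rot': [-179.77, 0.88, 87.75], 'force': [1.06, -0.17, 0.11], 'gripper_width': 63.83, 'qpos': [-1.72, 9.18, 105.6, -0.97, 65.46, 0.93]}
the job is handed in; nothing more can be done
None
```

The orange wedge is jammed upright in the gap and the meter is against its stop. I handed the job in at 14.7 s with the arm clear, and no verdict was reported.

**What happened:** I lifted the wedge from the middle rack slot, but it pivoted about 20° in the fingers while I carried it. I set it upright again by dipping its tip in the gap and pushing it against the meter. That push also slid the meter home. I then centred the wedge, pressed it down until the vertical force reached 17.6 N with no further travel, let go and backed away.

**Last checks:**

| Check | Measured | Expected |
|---|---|---|
| Wedge top centre, x, y (mm) | 548.3, -256.7 | gap middle about 549, -257.6 |
| Wedge centre height (mm) | about 72 | 72.5 |
| Tilt and squareness | within about 1° | within 10° |
| Meter edge, y (mm) | about -243.5 | -243.6 when at the stop |

**Not fully settled:**
- The force the wedge still puts on the meter after release could not be measured. I judged it from the press force and from the wedge staying in place.
- The meter's top measured 102 mm long at the end, against 98 mm in the first picture. I took this for the mask picking up a shaded edge and did not look into it further.
- The two cameras differed by about 4 mm on where the orange grip stood in the rack, and the wedge sat about 4–5 mm off the finger centre line. I measured that offset and allowed for it when placing the wedge.

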